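# Put the scraper away in its locking rack

### The arm

A 6-joint arm with a two-finger parallel gripper is mounted at the origin on the work surface. World frame = base frame: x ahead of the robot, y to its left, z up, the work surface at z = 0. Lengths are in m, angles in rad, forces in N, time in s.
With the tool pointing down it reaches from about 0.325 to 0.775 m from the base axis. Payload 5.5 kg.
Tool frame: the origin (TCP) lies on the centre line of the jaws, within the pads' length; the fingertips stand 11 mm ahead of it and the grasp point (between the pads) lies 8 mm behind it; z points along the fingers, y is the direction in which the jaws open and shut (so a half turn about z gives the same grasp; the last joint's range is limited). The gripper opens to 85 mm and grips with 20 to 120 N. Pads are 22 mm wide; open, the fingers measure 114 mm over their backs; the gripper's body (76 mm by 85 mm) begins 54 mm behind the grasp point. The pads swing forward as they close: fully open they stand 13 mm farther back than shut.
Start: joints at [1.181, 0.091, 1.231, -0, 1.82, -0.057], TCP at [0.196, 0.567, 0.242] pointing down, gripper open.
Joint ranges: [-2.87, 2.87], [-0.86, 2.18], [0.17, 2.46], [-1.51, 4.65], [0.06, 2.69], [-2.65, 2.65]. Speed limits (rad/s): [2.57, 2.57, 3.01, 3.14, 3.14, 3.14].

### API

Orientations are given as a unit quaternion [w, x, y, z].
In Python, from rig import env gives the robot as it stands.
- The arm moves only by the tool arm_command, never from a script. Its argument "steps" is a list of rows, each a list of 5 numbers: the shift along the tool's x, y, z in units of 0.2 m (1.0 is 0.2 m), then the turn about the tool's z in units of 180 degrees (1.0 is 180 degrees), then the gripper command: -1 is shut, 1 is fully open, values between are in proportion. In form: [[dx, dy, dz, spin, jaw], ...]. A call has 1 to 10 rows; each row is the pose to reach, as a shift and turn from the pose commanded when the call began, along the tool's axes at that moment, turning the shorter way round; what a row does not reach only later rows make up. A row lasts 1/8 s, in which the tool goes at most 62.5 mm and 10.7 degrees, less where a joint would pass 70% of its speed; a pose out of reach is approached as far as the arm can. A call with a number of a shift or a turn outside -1 to 1 is refused whole. A call with a gripper value outside its range is refused whole. The fingers move at their own pace and stop on an object; the grip force is fixed at half the most. Time passes only in rows, so rows that repeat a pose let the fingers close. It gives the time, the measured TCP pose, the force and the opening at its end, in the units of the state.
- env.state(): the state, without advancing time (a new reading comes with each control period).
- env.camera(name): name is "scene" or "top" or "wrist"; returns the picture (400x640x3 uint8, red, green, blue); there is no depth.
- env.camera_info(name): a dict with "intrinsics" (3x3 intrinsics, pixels), "k1" (the pictures are not rectified: a ray, as slopes to the right and down, at radius r is drawn at 1 + k1 r^2 times it, then the intrinsics apply), "R" (3x3) and "t" (3): a world point X has camera coordinates R X + t. Camera axes: x right, y down, z forward; pixel columns grow to the right and rows downward; lengths in m; the calibration is good to about 2 mm. A picture is of the moment at which its call begins: read the wrist's pose just before it. camera_info takes no time and is no camera call; for the wrist camera it gives the pose at the moment of the call.
- env.job_done(): hands the job in, once; it reports no verdict.
Trained networks look in the newest picture that a camera, given by its name, has taken for a name from the list of things; names that differ only in an ending like _2 or _b are one class to them, and where a whole thing is asked for, a point or a joint stands for the part that bears it (a point fixed in the world has none). Each returns a list of dicts, best first, with "p" (0 to 1); they miss things now and then, are a little off and sometimes report something else, mostly with a low value. They report only what shows in the picture. A call takes as long as a camera call. They do not tell look-alikes from the thing itself.
- env.spot_in(camera, query): "box" ([centre column, centre row, width, height] in pixels, round what is visible of it).
- env.tip_of(camera, query): "at" ([column, row] in pixels: a listed point, or the origin of a listed thing).
The state is a dict: "clock": time; "joint_pos": joint angles; "qd": joint speeds; "joint_efforts": joint torques, N m; "position": TCP position; "eef_rot": TCP orientation; "wrist_force": force on the tool from outside, world axes, zero at the start; "moment": the same for the moment, N m; "width": opening from 0.0 (shut) to 1.0 (fully open).
Only numpy, scipy, OpenCV 4.12 (cv2) and the standard library are available. Lean on these libraries where they do the work, as an engineer would, in place of code of your own. Each camera call takes 0.05 s, during which the arm holds its last target.

### The job

Take the tall-handled scraper out of the grey draining stand and lower its blade, without dropping it, into the one empty slot of the white rack until its shoulder sits fully home on the block. Let go of it, then slide the rack's keeper all the way across so that its tabs lie over the scrapers' shoulders. Leave everything else where it is.

Things in the scene. Friction and masses are not known exactly. Their poses are not given: they have to be found in the camera images.
- scraper: Tall-handled scraper, upright in a groove of the stand, 0.14 kg, same when turned half round. Origin: middle of blade's lower edge (starts 8 mm above table); z up, x along blade, y across it. Steel blade 80 x 3 x 50 mm (z 0-50); aluminium shoulder 100 x 8 x 10 mm (z 50-60), 10 mm beyond the blade at each end; black handle 26 (x) x 16 (y) x 60 mm (z 60-120). May lean 5 degrees about x.
- scraper_shoulder (a point): Point on the scraper in the middle of its shoulder's underside (50 mm above the blade's lower edge); axes as the scraper's.
- scraper_grip (a point): Point in the middle of the scraper's handle, 100 mm above the blade's lower edge and 20 mm below the handle's top; axes as the scraper's. Grip here, closing along y (16 mm).
- stand: Grey plastic draining stand, fixed, 110 (x) x 120 (y) x 35 mm high. Origin: centre of its underside. Two grooves 88 x 6 mm, 27 mm deep (lift a tool by more than that to free it), run along x at y = -35 and +35 mm; one holds the scraper, the other the white plate.
- rack: White plastic block, fixed, 128 (x) x 150 (y) x 60 mm high. Origin: centre of its underside. Three slots along x, centred at x = 0 and y = -45, 0, +45 mm, each 84 x 6 mm, right through, with a 1.5 mm chamfer; two hold short scrapers, one is empty. A scraper is home when its shoulder rests on the block's top, the blade hanging 50 mm down the slot.
- free_slot: The empty slot of the rack: the origin is the centre of its mouth, on the block's top, 60 mm above the table; x along the slot, y across it, parallel to the rack's axes. It differs from start to start.
- keeper (a joint): Keeper's travel in m along the rack's +y: 0 parked to 0.022 locked (hard stop). Starts at 0 to 0.004, 1.5 N friction, no spring. Steel strip along y at the rack's x = +60 mm, 60-79 mm above the table, with three tabs 14 mm wide reaching to x = +40 mm at 74-79 mm height, 4 mm above a shoulder that is home: parked they stand 22 mm to the -y side of each slot, locked over the shoulders' +x ends.
- keeper_knob (a point): Centre of the top of the keeper's knob, 125 mm above the table: a black upright post 16 x 16 mm, 60 mm tall (65 to 125 mm above the table), at the keeper's -y end outside the block, at x = +60, y = -105 mm of the rack when parked, moving with the keeper. Axes as the rack's. It can be pinched or pushed.
- short_a: Short scraper in a slot of the rack: the same blade and shoulder, and only a 10 mm high tab on top (its top 80 mm above the table). Origin: middle of the blade's lower edge. Bystander.
- short_b: A second, equal short scraper in another slot of the rack. Origin as short_a. Bystander.
- plate: White ceramic plate, 80 x 4 x 62 mm high, standing in the other groove of the draining stand, its top 70 mm above the table. Origin: middle of its lower edge. Bystander.
- bottle: Amber reagent bottle with a red cap, 64 mm across, 150 mm high, beyond the task. Origin: centre of the underside. Bystander.
- beaker: Glass beaker, 72 mm across, 85 mm high, beyond the stand. Origin: centre of the underside. Bystander.
- stopper: Black rubber stopper, 28 mm across, 26 mm high, standing on the bench between rack and stand. Origin: centre of the underside. Bystander.
Mind the look-alikes: they are no part of the job. What is shaped like the rack but green is not meant.

How it is judged:
By the outcome, as a careful person would: the job done as asked, in the order asked, and still so for the second after the job is handed in, with the robot touching nothing.
It also fails if it takes over 50 s, if anything falls off the work surface, if the arm or the gripper's body presses on something with over 40 N, if the wrist force passes 120 N, or if a joint passes its speed limit or range.

## Working session

There is one attempt and no reset: what is moved stays moved. The work goes in short steps, Python scripts to look and compute and a tool call to move; the robot and the scene stay as the last step left them, time stands still between calls to the robot, and variables do not carry over. Pictures are saved under pics/ and viewed, and the job is handed in when it is done.

Besides the shell and the picture viewer there is one more tool, called after "Request:" as name(argument=value, ...) on one line, values as JSON. arm_command: Moves the arm, as the interface text tells. Shifts and turns lie within -1 to 1; 1 stands for 0.2 m of shift or 180 degrees of turn. Its arguments: {"type":"object","properties":{"steps":{"type":"array","items":{"type":"array","items":{"type":"number","minimum":-1,"maximum":1}}}},"required":["steps"]}

```bash
ls; mkdir -p pics; cat > h.py <<'E'
import numpy as np,cv2,json
from rig import env
def snap(c,f):
    im=env.camera(c); cv2.imwrite('pics/'+f,im[:,:,::-1]); np.savez('pics/'+f+'.npz',**{k:np.array(v) for k,v in env.camera_info(c).items()}); return im
def info(c): return env.camera_info(c)
E
python3 - <<'E'
from h import *
s=env.state(); print(s)
for c in('scene','top','wrist'):
    snap(c,c+'0.png'); i=info(c); print(c,{k:np.round(v,4).tolist() for k,v in i.items()})
    for q in ('scraper','rack','keeper','stand','short_a'):
        print(q,[(np.round(d['box']).tolist(),round(d['p'],2)) for d in env.spot_in(c,q)][:4])
print(env.state()['clock'])
E
```

```text
pics
{'clock': 0.0, 'joint_pos': array([ 1.18132088e+00,  9.19023505e-02,  1.23186661e+00, -5.41482000e-05,
        1.81978007e+00, -5.66642357e-02]), 'qd': array([-0.00055888,  0.00075464,  0.0003069 ,  0.00022724,  0.00097422,
        0.00084102]), 'joint_efforts': array([-2.14569256e-03, -4.58737850e+01, -4.18007827e+01, -3.38428072e-04,
        1.19369075e-02, -2.76667811e-05]), 'position': array([0.19592472, 0.56684879, 0.24113568]), 'eef_rot': array([-1.90804495e-04,  1.65645156e-01,  9.86184934e-01, -9.59761307e-04]), 'wrist_force': array([ 0.32442616, -0.89174714, -0.44477929]), 'moment': array([0.00236837, 0.04075287, 0.03620106]), 'width': 1.0013292273519765}
scene {'intrinsics': [[516.4794, 0.0, 307.9309], [0.0, 516.4794, 202.4764], [0.0, 0.0, 1.0]], 'k1': 0.0042, 'R': [[0.6869, 0.7266, -0.0155], [0.5653, -0.5476, -0.6169], [-0.4568, 0.415, -0.7869]], 't': [-0.3608, -0.2643, 1.4377]}
scraper [([395.0, 135.0, 36.0, 37.0], 0.61)]
rack [([252.0, 234.0, 91.0, 81.0], 0.74), ([312.0, 124.0, 75.0, 71.0], 0.64)]
keeper [([316.0, 130.0, 57.0, 34.0], 0.82), ([259.0, 247.0, 71.0, 57.
[... 510 characters left out ...]
.0], 0.45)]
keeper [([240.0, 292.0, 69.0, 15.0], 0.77), ([375.0, 222.0, 76.0, 14.0], 0.71), ([225.0, 226.0, 2.0, 28.0], 0.59)]
stand [([214.0, 227.0, 50.0, 50.0], 0.82), ([366.0, 247.0, 4.0, 38.0], 0.28)]
short_a [([383.0, 246.0, 2.0, 42.0], 0.72), ([365.0, 247.0, 6.0, 42.0], 0.67)]
wrist {'intrinsics': [[286.6179, 0.0, 322.7811], [0.0, 286.6179, 197.8833], [0.0, 0.0, 1.0]], 'k1': -0.0529, 'R': [[0.3266, 0.9452, -0.0012], [0.9027, -0.3115, 0.2969], [0.2803, -0.098, -0.9549]], 't': [-0.6008, -0.04, 0.3792]}
scraper []
rack [([19.0, 395.0, 29.0, 7.0], 0.69), ([114.0, 329.0, 125.0, 108.0], 0.63)]
keeper [([155.0, 375.0, 19.0, 11.0], 0.7)]
stand [([179.0, 391.0, 21.0, 16.0], 0.7)]
short_a []
0.9
```

View pics/scene0.png

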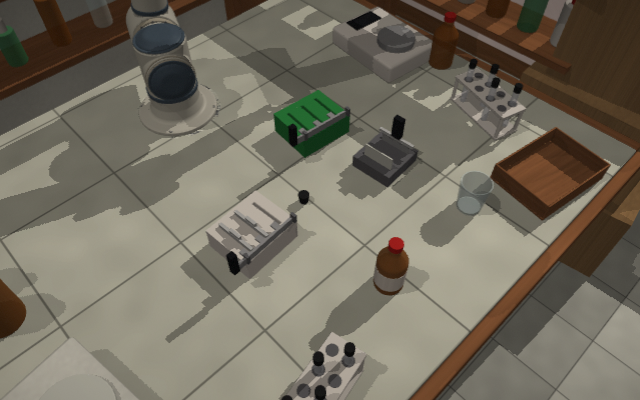

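View pics/top0.png

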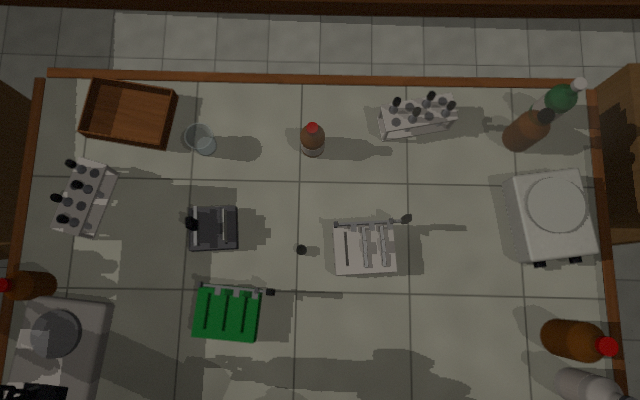

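View pics/wrist0.png

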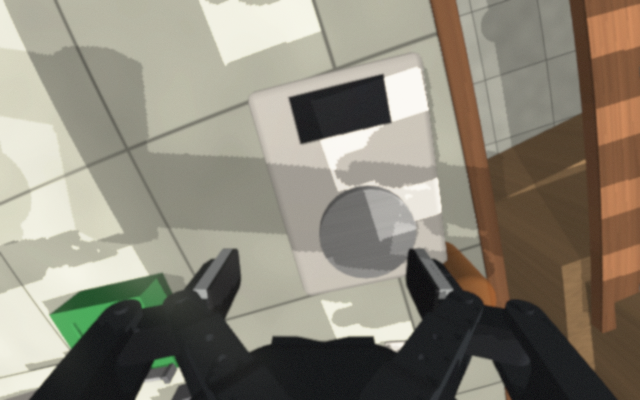

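The top view shows the white rack at about (365,247), with its knob at (406,218). The green look-alike is at (227,312). The stand is at (213,227) with the black handle at (193,225), and the stopper is at (301,249). The rack to use is the white one, and its dark slot at (346,249) looks empty. I'll enlarge it to confirm and measure.

```bash
cat >> h.py <<'E'
def ray(i,uv):
    K=np.array(i['intrinsics']);R=np.array(i['R']);t=np.array(i['t'])
    d=cv2.undistortPoints(np.array([[uv]],float),K,np.array([float(i['k1']),0,0,0]))[0,0]
    return -R.T@t, R.T@np.array([d[0],d[1],1.])
def atz(i,uv,z):
    c,d=ray(i,uv); return c+d*(z-c[2])/d[2]
def tri(prs):
    A=np.zeros((3,3));b=np.zeros(3)
    for i,uv in prs:
        c,d=ray(i,uv);d=d/np.linalg.norm(d);P=np.eye(3)-np.outer(d,d);A+=P;b+=P@c
    return np.linalg.solve(A,b)
def proj(i,X):
    R=np.array(i['R']);t=np.array(i['t'])
    return cv2.projectPoints(np.array(X,float).reshape(-1,1,3),cv2.Rodrigues(R)[0],t,np.array(i['intrinsics']),np.array([float(i['k1']),0,0,0]))[0][:,0]
E
python3 - <<'E'
from h import *
a=cv2.imread('pics/top0.png'); b=cv2.imread('pics/scene0.png')
o=np.vstack([np.hstack([cv2.resize(a[205:285,320:420],(400,320),interpolation=cv2.INTER_CUBIC),cv2.resize(a[190:270,170:270],(400,320),interpolation=cv2.INTER_CUBIC)])
,np.hstack([cv2.resize(b[180:280,200:340],(400,280),interpolation=cv2.INTER_CUBIC),cv2.resize(b[100:200,320:460],(400,280),interpolation=cv2.INTER_CUBIC)])])
cv2.imwrite('pics/crop0.png',cv2.convertScaleAbs(o,alpha=1.7))
for q in ('scraper_grip','free_slot','keeper_knob','rack','stand','short_a','scraper_shoulder'):
  for c in('scene','top'):
    print(q,c,[(np.round(d['at'],1).tolist(),round(d['p'],2)) for d in env.tip_of(c,q)][:3])
E
```

```text
scraper_grip scene [([397.4, 128.6], 0.55)]
scraper_grip top [([193.4, 221.3], 0.67)]
free_slot scene []
free_slot top []
keeper_knob scene [([295.1, 126.1], 0.75), ([232.5, 254.3], 0.63)]
keeper_knob top [([406.6, 218.1], 0.85), ([268.8, 290.7], 0.65)]
rack scene [([255.9, 241.7], 0.67), ([309.7, 129.6], 0.64), ([240.0, 250.9], 0.26)]
rack top [([228.8, 311.0], 0.59), ([360.7, 250.8], 0.57)]
stand scene [([383.3, 160.7], 0.91), ([391.8, 154.3], 0.71)]
stand top [([217.7, 228.6], 0.73)]
short_a scene [([239.3, 251.8], 0.6), ([250.8, 237.8], 0.54)]
short_a top [([378.7, 244.3], 0.62), ([363.1, 248.5], 0.56)]
scraper_shoulder scene []
scraper_shoulder top [([196.1, 227.9], 0.61)]
```

View pics/crop0.png

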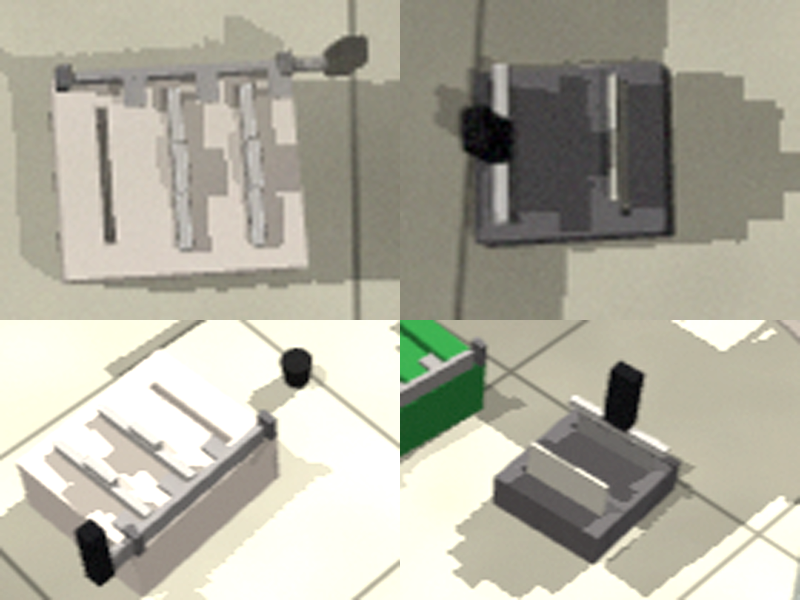

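The crop confirms it. In the white rack, the leftmost slot (+y side, top px about (346,249)) is dark and empty, and the other two hold short scrapers. The tall black handle stands in the stand's left groove, with the plate in the right one. Now I'll work out coordinates.

```bash
python3 - <<'E'
from h import *
T=info('top');S=info('scene')
print('grip',tri([(T,(193.4,221.3)),(S,(397.4,128.6))]), 'knob',tri([(T,(406.6,218.1)),(S,(232.5,254.3))]))
print('stand',tri([(T,(217.7,228.6)),(S,(383.3,160.7))]))
# rack top corners in top img (crop scale 4)
f=lambda x,y:(320+x/4-.4,205+y/4-.4)
print('slot ends',atz(T,f(102,108),.06),atz(T,f(110,243),.06))
print('rack near corners',atz(T,f(65,279),.06),atz(T,f(308,265),.06),'far left',atz(T,f(55,88),.06))
g=lambda x,y:(170+x/4-.4-100,190+y/4-.4)
print('shoulder ends',atz(T,g(400+100,65),.068),atz(T,g(400+100,222),.068))
E
```

```text
grip [0.53734629 0.28596613 0.09667155] knob [ 0.55377174 -0.22618616  0.11716616]
stand [0.53427241 0.24782588 0.00935377]
slot ends [ 0.52533558 -0.08389427  0.06      ] [ 0.44150456 -0.08959773  0.06      ]
rack near corners [ 0.41893605 -0.06210252  0.06      ] [ 0.43075895 -0.21156573  0.06      ] far left [ 0.53734051 -0.05428364  0.06      ]
shoulder ends [0.58128093 0.29432572 0.068     ] [0.48295768 0.28726512 0.068     ]
```

```bash
cat >> h.py <<'E'
from scipy.spatial.transform import Rotation as Ro
def rel(P,yaw):
    """command numbers to reach world P with tool y axis at world angle 90+yaw deg"""
    s=env.state();q=s['eef_rot'];R=Ro.from_quat([q[1],q[2],q[3],q[0]]).as_matrix()
    d=R.T@(np.array(P)-s['position'])/.2
    a=np.degrees(np.arctan2(R[1,1],R[0,1])); w=-((90+yaw-a+90)%180-90)
    print('pos',np.round(s['position'],4),'yaw',round(a-90,2),'F',np.round(s['wrist_force'],1),'w',round(s['width'],3),'t',round(s['clock'],2),'tilt',np.round(R[:,2],4),'-> cmd',np.round(d,4),'spin',round(w/180,4))
E
python3 -c "
from h import *
rel([.533,.288,.24],4.2)"
```

```text
pos [0.196  0.5671 0.2422] yaw -19.07 F [-0.9 -0.4  0.2] w 1.003 t 1.6 tilt [ 0.e+00 -1.e-04 -1.e+00] -> cmd [-2.0482 -0.7684  0.0113] spin -0.1293
```

Request:
arm_command(steps=[[-1,-0.38,0,-0.13,1],[-1,-0.38,0,-0.13,1],[-1,-0.38,0,-0.13,1],[-1,-0.38,0,-0.13,1]])

```text
clock: 2.1
position: [0.3622, 0.4279, 0.2424]
eef_rot: [0.0, -0.037, 0.999, -0.0]
wrist_force: [0.0, -0.1, 0.4]
width: 1.0
```

```bash
python3 -c "
from h import *
rel([.533,.288,.24],4.2)"
```

```text
pos [0.3622 0.4279 0.2424] yaw 4.24 F [ 0.  -0.1  0.4] w 1.0 t 2.1 tilt [ 7.e-04 -1.e-04 -1.e+00] -> cmd [-0.8    -0.7607  0.0129] spin 0.0002
```

Request:
arm_command(steps=[[-0.8,-0.76,0,0,1],[-0.8,-0.76,0,0,1],[-0.8,-0.76,0,0,1],[-0.8,-0.76,0,0,1],[-0.8,-0.76,0,0,1]])

```text
clock: 2.72
position: [0.5328, 0.2885, 0.2416]
eef_rot: [-0.0, -0.036, 0.999, -0.0]
wrist_force: [0.1, -0.3, -0.2]
width: 1.0
```

```bash
python3 - <<'E'
from h import *
rel([.533,.288,.24],4.2)
W=info('wrist'); snap('wrist','w1.png')
for q in('scraper_grip','scraper_shoulder'): print(q,env.tip_of('wrist',q)[:2])
R=np.array(W['R']);print('cam',-R.T@np.array(W['t']),R[2])
print('pred',proj(W,[[.533,.288,.108],[.533,.288,.128]]))
E
```

```text
pos [0.5328 0.2885 0.2416] yaw 4.11 F [ 0.1 -0.3 -0.2] w 1.0 t 2.73 tilt [-7.e-04 -7.e-04 -1.e+00] -> cmd [-0.0009 -0.0024  0.008 ] spin -0.0005
scraper_grip []
scraper_shoulder [{'at': [324.3, 181.0], 'p': 0.79}, {'at': [295.0, 165.2], 'p': 0.72}]
cam [0.45899659 0.28389422 0.3726374 ] [ 0.29507202  0.01933774 -0.95527931]
pred [[322.0583239  190.10014842]
 [321.96005208 196.14939472]]
```

View pics/w1.png

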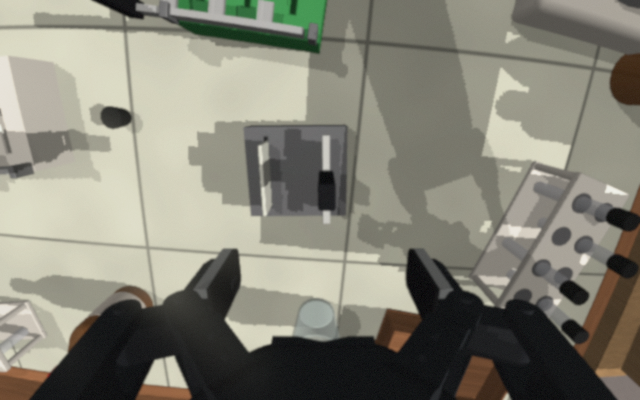

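```bash
python3 - <<'E'
from h import *
a=cv2.imread('pics/w1.png')
o=cv2.resize(a[110:240,230:365],(0,0),fx=5,fy=5,interpolation=cv2.INTER_CUBIC)[:600]
cv2.imwrite('pics/c1.png',cv2.convertScaleAbs(o[:600],alpha=1.5))
E
```

```text
(no output)
```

View pics/c1.png

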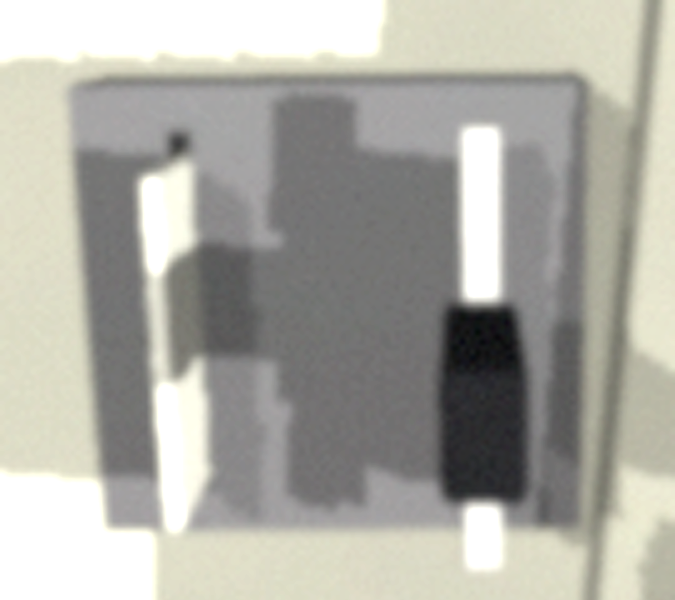

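```bash
python3 - <<'E'
from h import *
z=np.load('pics/w1.png.npz'); W={k:z[k] for k in z}
f=lambda x,y:(230+x/5-.4,110+y/5-.4)
a=atz(W,f(481,127),.068);b=atz(W,f(484,570),.068);print('sh',a,b,(a+b)/2,np.linalg.norm(a-b),np.degrees(np.arctan2(*(b-a)[[1,0]])))
for p in [(443,372),(524,372),(525,500),(443,500)]: print(atz(W,f(*p),.128))
for p in [(447,305),(515,305)]: print('base',atz(W,f(*p),.068))
for p in [(72,88),(580,82),(578,524),(105,524)]: print('stand',atz(W,f(*p),.035))
E
```

```text
sh [0.48319196 0.28961384 0.068     ] [0.58250759 0.2979425  0.068     ] [0.53284977 0.29377817 0.068     ] 0.09966423884184335 4.793641002564385
[0.52105448 0.28527049 0.128     ]
[0.51999731 0.29951109 0.128     ]
[0.54382094 0.30173936 0.128     ]
[0.54492103 0.28691991 0.128     ]
base [0.52152584 0.28517685 0.068     ]
base [0.52043636 0.29985619 0.068     ]
stand [0.48375075 0.19521528 0.035     ]
stand [0.47406127 0.31202794 0.035     ]
stand [0.58182407 0.32195257 0.035     ]
stand [0.59072912 0.20304044 0.035     ]
```

```bash
python3 - <<'E'
from h import *
rel([.5325,.293,.1],4.7)
E
```

```text
pos [0.5307 0.2911 0.2424] yaw 4.38 F [-0.1 -0.3 -0.2] w 0.999 t 2.88 tilt [-2.e-04  5.e-04 -1.e+00] -> cmd [-0.01    0.0082  0.712 ] spin -0.0018
```

```bash
cat >> h.py <<'E'
def avg(n=6):
    P=[];C=[]
    for k in range(n):
        s=env.state();P.append(s['position']);i=env.camera_info('wrist');C.append(-np.array(i['R']).T@np.array(i['t']));env.camera('top')
    P=np.array(P);C=np.array(C);print('mean',P.mean(0).round(4),'sd',P.std(0).round(4),'cam-tcp',(C-P).round(4).tolist(),'cam sd',C.std(0).round(4)); return P.mean(0)
E
python3 - <<'E'
from h import *
m=avg(); rel([.5325,.293,.1],4.7)
E
```

```text
mean [0.5305 0.2914 0.2425] sd [0.0001 0.0001 0.0001] cam-tcp [[-0.0738, -0.0051, 0.131], [-0.0738, -0.0051, 0.1309], [-0.0739, -0.0051, 0.131], [-0.0739, -0.0052, 0.1309], [-0.0739, -0.0052, 0.1309], [-0.0739, -0.0051, 0.131]] cam sd [0.0001 0.0001 0.0001]
pos [0.5307 0.2912 0.2425] yaw 4.41 F [ 0.3 -0.3 -0.9] w 0.998 t 3.17 tilt [ 2.e-04  2.e-04 -1.e+00] -> cmd [-0.0097  0.0083  0.7126] spin -0.0016
```

The readings are clean. The arm was still settling during that picture, so I'll measure again at rest.

```bash
python3 - <<'E'
from h import *
snap('wrist','w2.png');a=cv2.imread('pics/w2.png')
o=cv2.resize(a[110:230,240:360],(0,0),fx=5,fy=5,interpolation=cv2.INTER_CUBIC)
cv2.imwrite('pics/c2.png',cv2.convertScaleAbs(o,alpha=1.5))
E
```

```text
(no output)
```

View pics/c2.png

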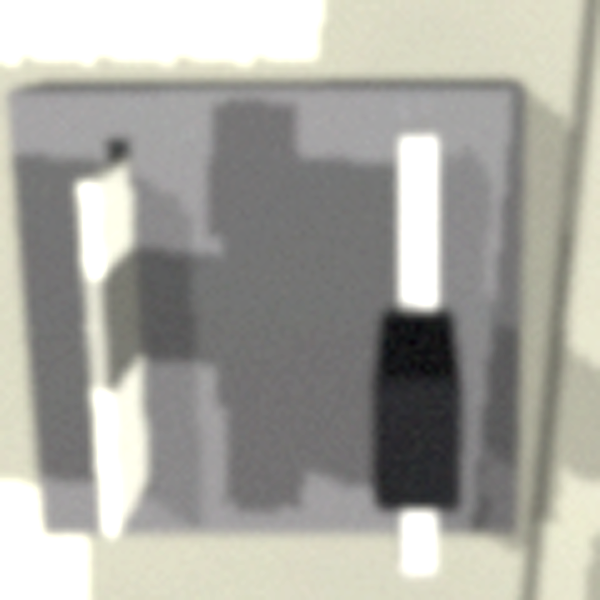

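```bash
python3 - <<'E'
from h import *
z=np.load('pics/w2.png.npz'); W={k:z[k] for k in z}
f=lambda x,y:(240+x/5-.4,110+y/5-.4)
a=atz(W,f(418,134),.068);b=atz(W,f(420,577),.068);print('sh',a,b,(a+b)/2,np.linalg.norm(a-b),np.degrees(np.arctan2(*(b-a)[[1,0]])))
P=[atz(W,f(*p),.128) for p in [(378,378),(458,378),(459,507),(376,507)]];print(np.mean(P,0),P)
rel([.5315,.2935,.1],4.7)
E
```

```text
sh [0.48419698 0.28812443 0.068     ] [0.58402827 0.29630782 0.068     ] [0.53411263 0.29221612 0.068     ] 0.10016613530878495 4.686188291004883
[0.53329599 0.29186322 0.128     ] [array([0.521752  , 0.28391791, 0.128     ]), array([0.52066198, 0.29802943, 0.128     ]), array([0.54480269, 0.30028081, 0.128     ]), array([0.54596726, 0.28522472, 0.128     ])]
pos [0.5308 0.291  0.2425] yaw 4.39 F [-1.1 -0.5  0.2] w 0.998 t 3.23 tilt [ 3.e-04  1.e-04 -1.e+00] -> cmd [-0.0042  0.012   0.7123] spin -0.0017
```

Request:
arm_command(steps=[[-0.0145,0.002,0.25,-0.002,1],[-0.0145,0.002,0.45,-0.002,1],[-0.0145,0.002,0.6,-0.002,1],[-0.0145,0.002,0.7125,-0.002,1],[-0.0145,0.002,0.7125,-0.002,1],[-0.0145,0.002,0.7125,-0.002,1]])

```text
clock: 3.98
position: [0.5345, 0.2914, 0.1011]
eef_rot: [0.001, -0.041, 0.999, 0.0]
wrist_force: [1.0, 0.2, 1.1]
width: 0.999
```

Request:
arm_command(steps=[[0,0,0,0,0],[0,0,0,0,-0.4],[0,0,0,0,-0.8],[0,0,0,0,-1],[0,0,0,0,-1],[0,0,0,0,-1]])

```text
clock: 4.72
position: [0.5343, 0.2912, 0.1001]
eef_rot: [0.0, -0.041, 0.999, 0.0]
wrist_force: [0.3, -0.3, 1.7]
width: 0.181
```

```bash
python3 - <<'E'
from h import *
rel([.5335,.292,.1],4.7)
snap('wrist','w3.png')
E
```

```text
pos [0.5343 0.2912 0.1001] yaw 4.69 F [ 0.3 -0.3  1.7] w 0.181 t 4.72 tilt [ 6.e-04  4.e-04 -1.e+00] -> cmd [0.0035 0.0044 0.0006] spin -0.0
```

View pics/w3.png

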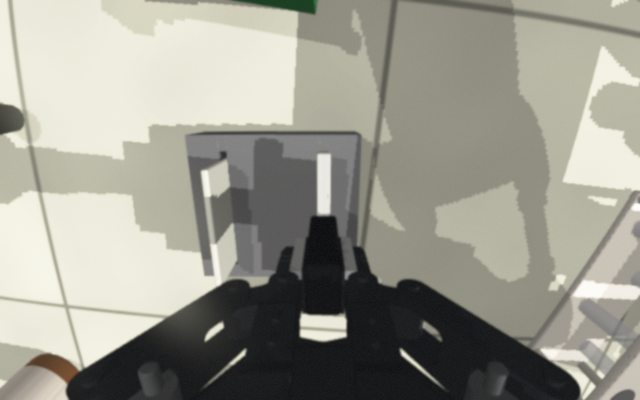

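The handle is gripped at width 0.181, about 15.4 mm. Lifting straight up.

Request:
arm_command(steps=[[0,0,-0.1,0,-1],[0,0,-0.25,0,-1],[0,0,-0.4,0,-1],[0,0,-0.55,0,-1],[0,0,-0.55,0,-1],[0,0,-0.55,0,-1]])

```text
clock: 5.52
position: [0.5338, 0.2909, 0.2087]
eef_rot: [-0.001, -0.041, 0.999, -0.0]
wrist_force: [0.2, 0.6, -2.2]
width: 0.176
```

Request:
arm_command(steps=[[0.05,-0.2,0,0,-1],[0.1,-0.4,0,0,-1],[0.15,-0.6,0,0,-1],[0.2,-0.8,0,0,-1],[0.2,-0.8,0,0,-1]])

```text
clock: 6.15
position: [0.5065, 0.126, 0.208]
eef_rot: [-0.001, -0.039, 0.999, -0.001]
wrist_force: [-0.5, 0.7, -2.1]
width: 0.181
```

Request:
arm_command(steps=[[0.05,-0.2,0,0,-1],[0.1,-0.4,0,0,-1],[0.15,-0.6,0,0,-1],[0.19,-0.8,0,0,-1],[0.19,-0.8,0,0,-1],[0.19,-0.8,0,0,-1],[0.19,-0.8,0,0,-1]])

```text
clock: 7.02
position: [0.4826, -0.033, 0.2093]
eef_rot: [-0.0, -0.042, 0.999, 0.0]
wrist_force: [0.1, -0.6, -1.3]
width: 0.181
```

```bash
python3 - <<'E'
from h import *
rel([.4834,-.0867,.21],4.4)
a=snap('wrist','w4.png');rel([.4834,-.0867,.21],4.4)
print(env.tip_of('wrist','free_slot'),env.tip_of('wrist','rack'),env.tip_of('wrist','scraper_shoulder'))
cv2.imwrite('pics/w4x.png',cv2.resize(a[:,:,::-1],(800,500),interpolation=cv2.INTER_CUBIC))
E
```

```text
pos [ 0.4826 -0.033   0.2093] yaw 4.79 F [ 0.1 -0.6 -1.3] w 0.181 t 7.03 tilt [-9.e-04  5.e-04 -1.e+00] -> cmd [ 0.0185 -0.2677 -0.0039] spin 0.0022
pos [ 0.4826 -0.0331  0.2094] yaw 4.79 F [ 0.   0.2 -1.5] w 0.179 t 7.08 tilt [-6.e-04  4.e-04 -1.e+00] -> cmd [ 0.0187 -0.2674 -0.0031] spin 0.0022
[{'at': [372.6, 177.0], 'p': 0.38}, {'at': [96.9, 267.9], 'p': 0.19}] [{'at': [241.7, 170.4], 'p': 0.89}, {'at': [545.1, 57.2], 'p': 0.84}] [{'at': [322.9, 228.1], 'p': 0.83}]
```

View pics/w4x.png

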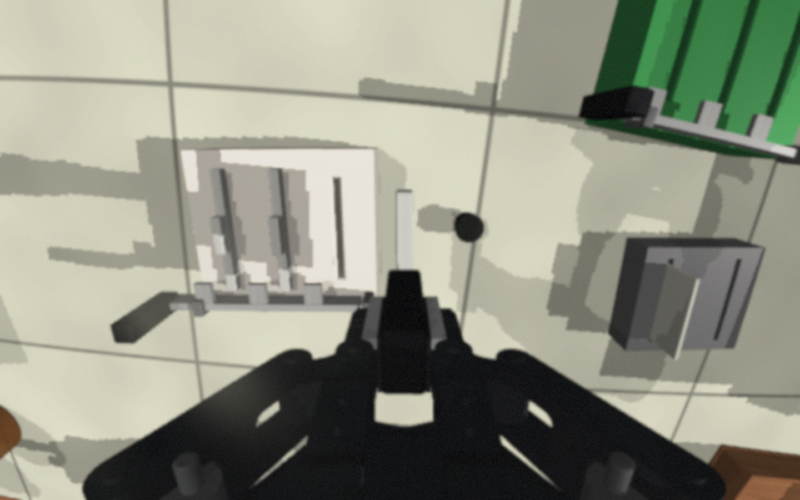

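The scraper is held upright. The free slot shows at about (270,180) in the raw image, and the stand now holds only the plate. I'll enlarge it to measure the slot and the held shoulder.

```bash
python3 - <<'E'
from h import *
a=cv2.imread('pics/w4.png')
o=cv2.resize(a[110:260,230:350],(0,0),fx=4,fy=4,interpolation=cv2.INTER_CUBIC)
cv2.imwrite('pics/c4.png',o)
E
```

```text
(no output)
```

View pics/c4.png

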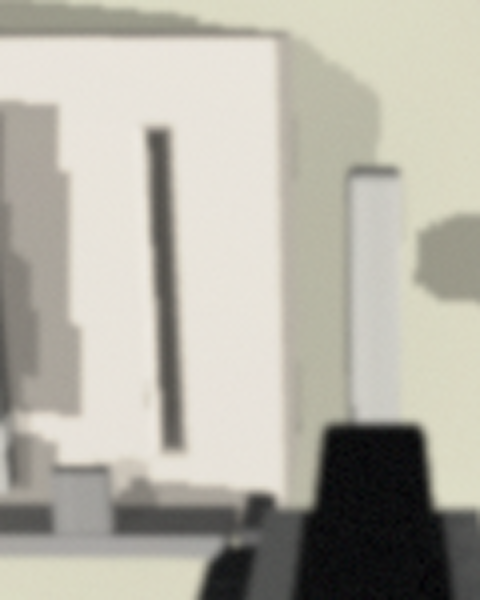

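```bash
python3 - <<'E'
from h import *
z=np.load('pics/w4.png.npz'); W={k:z[k] for k in z}
f=lambda x,y:(230+x/4-.375,110+y/4-.375)
a=atz(W,f(158,127),.06);b=atz(W,f(173.5,451),.06);m=(a+b)/2
print('slot',a,b,m,np.linalg.norm(a-b),np.degrees(np.arctan2(*(b-a)[[1,0]])))
for p in [(146,128),(170,128),(162,450),(185,450)]:print(atz(W,f(*p),.06))
c=[atz(W,f(0,36),.06),atz(W,f(281,34),.06),atz(W,f(288,500),.06)];print('rack edge',c,np.degrees(np.arctan2(*(c[2]-c[1])[[1,0]])))
s=[atz(W,f(x,y),.177) for x,y in [(349,178),(399,178),(353,415),(397,415)]];print('sh',s)
e=(s[0]+s[1])/2;n=(s[2]+s[3])/2;print(e,n,np.degrees(np.arctan2(*(n-e)[[1,0]])))
S=info('top');print('slot in top',proj(S,[a,b,m]))
E
```

```text
slot [ 0.44274246 -0.08831099  0.06      ] [ 0.52685222 -0.08174625  0.06      ] [ 0.48479734 -0.08502862  0.06      ] 0.08436556300905901 4.4628651922567695
[ 0.44321554 -0.09121368  0.06      ]
[ 0.44274934 -0.08539467  0.06      ]
[ 0.52682914 -0.08478596  0.06      ]
[ 0.52630797 -0.07872584  0.06      ]
rack edge [array([ 0.42420862, -0.12671604,  0.06      ]), array([ 0.41853496, -0.05993049,  0.06      ]), array([ 0.53833731, -0.05077967,  0.06      ])] 4.367922045538263
sh [array([ 0.43361669, -0.04017712,  0.177     ]), array([ 0.43301889, -0.03306884,  0.177     ]), array([ 0.46944782, -0.0367763 ,  0.177     ]), array([ 0.468887  , -0.03012062,  0.177     ])]
[ 0.43331779 -0.03662298  0.177     ] [ 0.46916741 -0.03344846  0.177     ] 5.060396533263941
slot in top [[346.58313812 264.83377739]
 [344.24842618 230.9807712 ]
 [345.40606906 247.7840165 ]]
```

Request:
arm_command(steps=[[0.013,-0.15,0,0.002,-1],[0.013,-0.262,0,0.002,-1],[0.013,-0.262,0.1,0.002,-1],[0.013,-0.262,0.2,0.002,-1],[0.013,-0.262,0.225,0.002,-1],[0.013,-0.262,0.225,0.002,-1],[0.013,-0.262,0.225,0.002,-1],[0.013,-0.262,0.225,0.002,-1]])

```text
clock: 8.22
position: [0.4846, -0.0867, 0.1656]
eef_rot: [0.001, -0.038, 0.999, -0.0]
wrist_force: [0.4, -0.6, -0.7]
width: 0.183
```

```bash
python3 - <<'E'
from h import *
rel([.4846,-.0856,.1645],4.4)
a=snap('wrist','w5.png');b=snap('scene','s5.png');c=snap('top','t5.png')
f=lambda im,y0,y1,x0,x1,h:cv2.resize(im[y0:y1,x0:x1,::-1],(400,h),interpolation=cv2.INTER_CUBIC)
o=np.hstack([f(a,130,290,240,400,400),np.zeros((400,0,3),np.uint8)])
cv2.imwrite('pics/c5.png',np.hstack([o,f(b,165,265,210,310,400)]))
E
```

```text
pos [ 0.4846 -0.0867  0.1656] yaw 4.34 F [ 0.4 -0.6 -0.7] w 0.183 t 8.22 tilt [ 1.4e-03 -4.0e-04 -1.0e+00] -> cmd [-0.0004  0.0053  0.0057] spin -0.0003
```

View pics/c5.png

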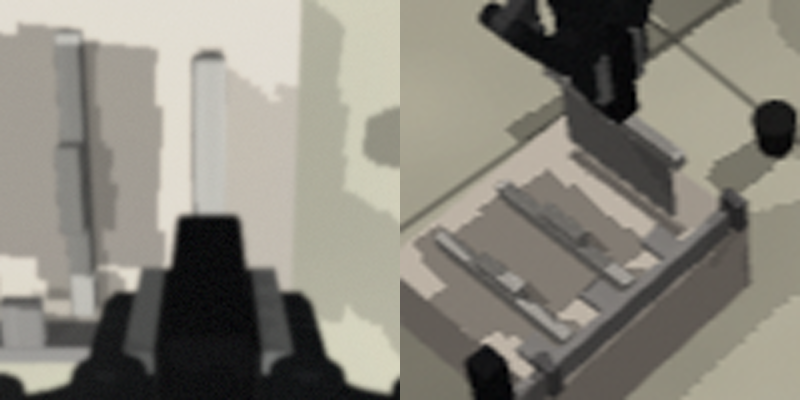

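```bash
python3 - <<'E'
from h import *
m=avg(4);rel([.4847,-.0856,.1645],4.4)
S=info('scene');T=info('top')
y=np.radians(4.4);X=np.array([np.cos(y),np.sin(y),0]);Y=np.array([-np.sin(y),np.cos(y),0])
b=cv2.imread('pics/s5.png');t=cv2.imread('pics/t5.png')
def draw(im,i,P,col,k,o):
    p=proj(i,P); cv2.polylines(im,[np.round((p-o+.5)*k).astype(np.int32)],True,col,1,cv2.LINE_AA)
k=7;o=np.array([245,175]);im=cv2.resize(b[175:245,245:315],(0,0),fx=k,fy=k,interpolation=cv2.INTER_CUBIC)
sl=np.array([.4848,-.0850,.06]);draw(im,S,[sl+a*.042*X+c*.003*Y for a,c in[(1,1),(1,-1),(-1,-1),(-1,1)]],(0,255,0),k,o)
zb=m[2]-.0921;bl=np.array([m[0]+.0002,m[1]+.0006,zb])
draw(im,S,[bl+a*.04*X+[0,0,h] for a,h in[(1,0),(1,.05),(-1,.05),(-1,0)]],(0,0,255),k,o)
draw(im,S,[bl+a*.05*X+c*.004*Y+[0,0,.06] for a,c in[(1,1),(1,-1),(-1,-1),(-1,1)]],(255,0,0),k,o)
cv2.imwrite('pics/c6.png',im)
E
```

```text
mean [ 0.4843 -0.0867  0.1651] sd [0.     0.     0.0001] cam-tcp [[-0.074, -0.0049, 0.1309], [-0.0739, -0.005, 0.131], [-0.0739, -0.0049, 0.1309], [-0.0739, -0.0049, 0.1309]] cam sd [0.     0.     0.0001]
pos [ 0.4843 -0.0867  0.1648] yaw 4.33 F [ 1.  -1.1 -1.7] w 0.179 t 8.57 tilt [ 1.e-04 -0.e+00 -1.e+00] -> cmd [-0.0026  0.0054  0.0017] spin -0.0004
```

View pics/c6.png

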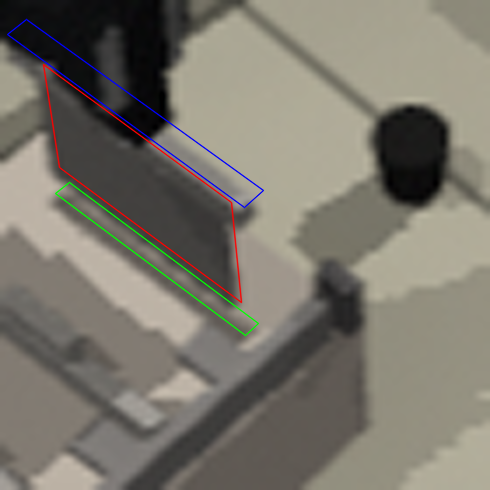

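Request:
arm_command(steps=[[-0.002,0.005,0,0,-1],[-0.002,0.005,0,0,-1],[-0.002,0.005,0.04,0,-1],[-0.002,0.005,0.06,0,-1],[-0.002,0.005,0.075,0,-1],[-0.002,0.005,0.09,0,-1],[-0.002,0.005,0.1,0,-1],[-0.002,0.005,0.1,0,-1]])

```text
clock: 9.57
position: [0.4845, -0.0856, 0.1446]
eef_rot: [-0.0, -0.038, 0.999, 0.0]
wrist_force: [0.0, -0.6, -1.4]
width: 0.18
```

```bash
python3 - <<'E'
from h import *
avg(2);rel([.4847,-.0857,.102],4.4)
print(env.state()['moment'])
b=snap('scene','s7.png')
cv2.imwrite('pics/c7.png',cv2.resize(b[165:265,210:310,::-1],(500,500),interpolation=cv2.INTER_CUBIC))
E
```

```text
mean [ 0.4845 -0.0856  0.1447] sd [0.     0.     0.0001] cam-tcp [[-0.0738, -0.005, 0.131], [-0.0739, -0.005, 0.1309]] cam sd [0.     0.     0.0001]
pos [ 0.4846 -0.0857  0.1449] yaw 4.33 F [ 0.2  0.4 -1.8] w 0.179 t 9.68 tilt [ 2.e-04 -0.e+00 -1.e+00] -> cmd [-4.000e-04 -2.000e-04  2.146e-01] spin -0.0004
[ 0.02438911 -0.00142377  0.0519245 ]
```

View pics/c7.png

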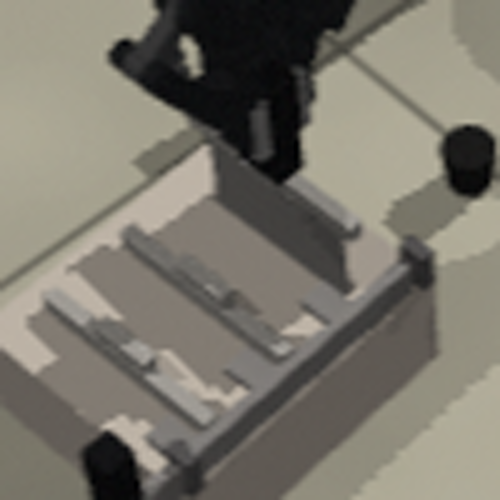

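The blade is about 7 mm into the slot with no contact force. Continuing down.

Request:
arm_command(steps=[[0,0,0.04,0,-1],[0,0,0.08,0,-1],[0,0,0.12,0,-1],[0,0,0.15,0,-1],[0,0,0.175,0,-1],[0,0,0.19,0,-1],[0,0,0.2,0,-1],[0,0,0.2,0,-1]])

```text
clock: 10.72
position: [0.4846, -0.0857, 0.1048]
eef_rot: [0.0, -0.038, 0.999, -0.0]
wrist_force: [0.4, -0.4, -1.1]
width: 0.179
```

Request:
arm_command(steps=[[0,0,0.005,0,-1],[0,0,0.01,0,-1],[0,0,0.013,0,-1],[0,0,0.015,0,-1],[0,0,0.015,0,-1]])

```text
clock: 11.35
position: [0.4846, -0.0857, 0.1021]
eef_rot: [0.0, -0.038, 0.999, -0.0]
wrist_force: [-1.5, -0.5, 1.0]
width: 0.179
```

```bash
python3 - <<'E'
from h import *
avg(2);rel([.4847,-.0857,.102],4.4)
b=snap('scene','s8.png')
cv2.imwrite('pics/c8.png',cv2.resize(b[165:265,210:310,::-1],(500,500),interpolation=cv2.INTER_CUBIC))
E
```

```text
mean [ 0.4846 -0.0857  0.1021] sd [0. 0. 0.] cam-tcp [[-0.0739, -0.005, 0.131], [-0.0739, -0.005, 0.131]] cam sd [0. 0. 0.]
pos [ 0.4846 -0.0856  0.1021] yaw 4.33 F [-0.4  0.4  1.5] w 0.181 t 11.45 tilt [ 2.e-04 -0.e+00 -1.e+00] -> cmd [-0.0006 -0.0003  0.0003] spin -0.0004
```

View pics/c8.png

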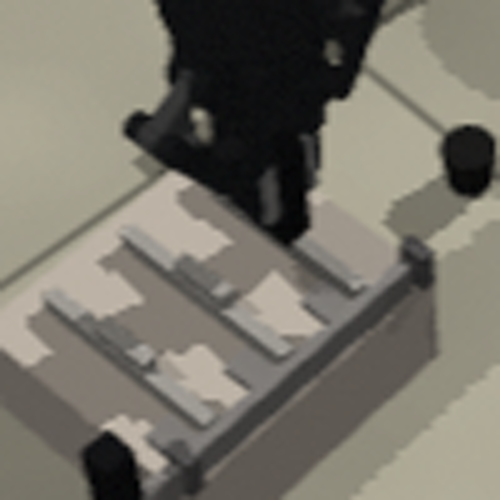

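Request:
arm_command(steps=[[0,0,0.003,0,-1],[0,0,0.006,0,-1],[0,0,0.006,0,-1],[0,0,0.006,0,-1]])

```text
clock: 12.0
position: [0.4846, -0.0857, 0.102]
eef_rot: [0.0, -0.038, 0.999, -0.0]
wrist_force: [-5.0, 1.2, 7.3]
width: 0.179
```

It's seated: force rose to 7 N with no further travel. Now easing the load, opening, and retreating upward.

Request:
arm_command(steps=[[0,0,-0.006,0,-1],[0,0,-0.006,0,-0.5],[0,0,-0.006,0,0.1],[0,0,-0.006,0,0.1],[0,0,-0.006,0,0.1]])

```text
clock: 12.62
position: [0.4846, -0.0856, 0.1016]
eef_rot: [-0.0, -0.038, 0.999, 0.0]
wrist_force: [0.5, 0.3, -1.0]
width: 0.548
```

Request:
arm_command(steps=[[0,0,-0.05,0,0.1],[0,0,-0.15,0,0.1],[0,0,-0.35,0,0.1],[0,0,-0.5,0,0.1],[0,0,-0.5,0,0.1],[0,0,-0.5,0,0.1],[0,0,-0.5,0,0.1]])

```text
clock: 13.5
position: [0.4841, -0.0855, 0.2004]
eef_rot: [-0.001, -0.038, 0.999, 0.0]
wrist_force: [-0.3, -0.1, -0.3]
width: 0.552
```

```bash
python3 - <<'E'
from h import *
avg(2)
a=snap('wrist','w9.png');b=snap('scene','s9.png')
cv2.imwrite('pics/c9.png',np.hstack([cv2.resize(a[60:260,170:370,::-1],(400,400),interpolation=cv2.INTER_CUBIC),cv2.resize(b[165:275,200:310,::-1],(400,400),interpolation=cv2.INTER_CUBIC)]))
for c in('wrist','scene'): print(env.tip_of(c,'keeper_knob'))
E
```

```text
mean [ 0.4841 -0.0855  0.2004] sd [0. 0. 0.] cam-tcp [[-0.0736, -0.005, 0.1311], [-0.0736, -0.005, 0.1311]] cam sd [0. 0. 0.]
[{'at': [148.6, 279.6], 'p': 0.91}, {'at': [586.0, 84.8], 'p': 0.81}]
[{'at': [382.1, 160.3], 'p': 0.7}, {'at': [295.7, 127.9], 'p': 0.64}, {'at': [232.1, 255.2], 'p': 0.55}]
```

View pics/c9.png

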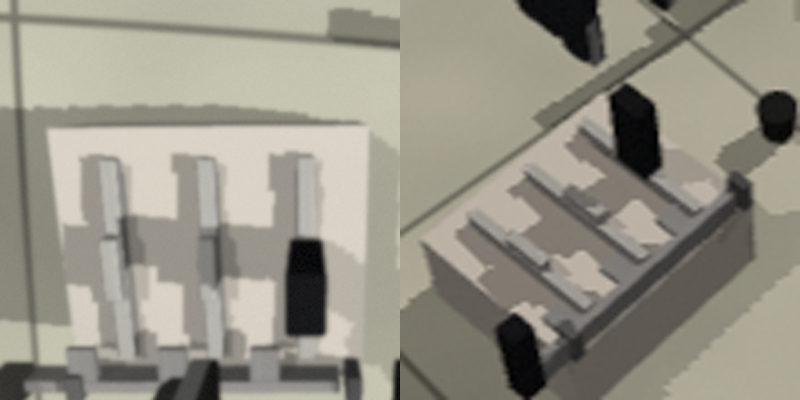

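View pics/w9.png

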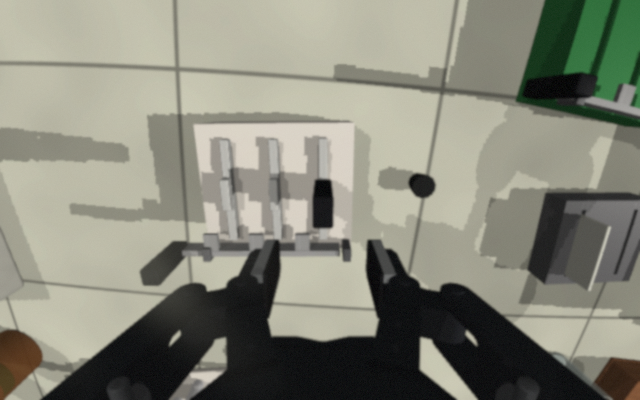

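The scraper stands with its shoulder level with the other two, and the knob shows at wrist px about (149,279). Now locating the knob.

```bash
python3 - <<'E'
from h import *
z=np.load('pics/w9.png.npz'); W={k:z[k] for k in z}
print(atz(W,(148.6,279.6),.125)); S=info('scene')
print('tri',tri([(W,(148.6,279.6)),(S,(232.1,255.2))]))
print(proj(W,[[.556,-.23,.125]]),proj(S,[[.556,-.23,.125]]))
rel([.556,-.2285,.19],4.4)
E
```

```text
[ 0.55812555 -0.2283831   0.125     ]
tri [ 0.55910641 -0.22932169  0.12361286]
[[146.45645353 277.28344132]] [[230.73042724 254.0281151 ]]
pos [ 0.4844 -0.0856  0.2014] yaw 4.33 F [0.3 0.1 0.3] w 0.547 t 13.8 tilt [-8.e-04  2.e-04 -1.e+00] -> cmd [-0.303  -0.7394  0.0564] spin -0.0004
```

Request:
arm_command(steps=[[-0.08,-0.2,0,0,0.6],[-0.16,-0.4,0,0,0.6],[-0.24,-0.6,0,0,0.6],[-0.308,-0.741,0,0,0.6],[-0.308,-0.741,0,0,0.6],[-0.308,-0.741,0,0,0.6],[-0.308,-0.741,0,0,0.6]])

```text
clock: 14.68
position: [0.557, -0.2279, 0.2021]
eef_rot: [0.0, -0.038, 0.999, 0.0]
wrist_force: [0.9, -0.4, -0.6]
width: 0.797
```

```bash
python3 - <<'E'
from h import *
a=snap('wrist','w10.png'); rel([.557,-.2288,.105],4.4)
print(env.tip_of('wrist','keeper_knob'))
z=np.load('pics/w10.png.npz'); W={k:z[k] for k in z}
for d in env.tip_of('wrist','keeper_knob'): print(atz(W,d['at'],.125))
cv2.imwrite('pics/c10.png',cv2.resize(a[130:330,240:440,::-1],(600,600),interpolation=cv2.INTER_CUBIC))
E
```

```text
pos [ 0.557  -0.2279  0.2022] yaw 4.39 F [-0.7  0.1 -0. ] w 0.797 t 14.72 tilt [ 5.e-04 -1.e-04 -1.e+00] -> cmd [ 0.0007 -0.0044  0.4861] spin -0.0001
[{'at': [322.0, 209.2], 'p': 0.86}]
[ 0.55684572 -0.22816319  0.125     ]
```

View pics/c10.png

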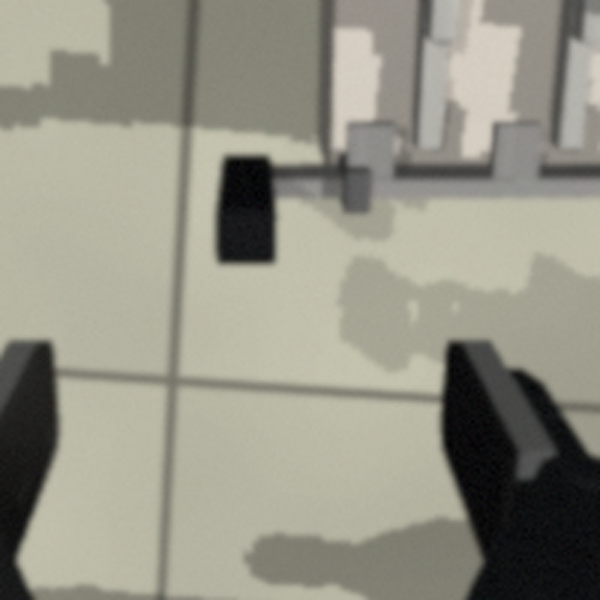

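The knob's top face is centred near crop (246,235), raw (322,208), right under the tool. Descending and pinching.

Request:
arm_command(steps=[[0,0,0.15,0,0.6],[0,0,0.3,0,0.6],[0,0,0.42,0,0.6],[0,0,0.485,0,0.6],[0,0,0.485,0,0.6],[0,0,0.485,0,0.6]])

```text
clock: 15.58
position: [0.5577, -0.229, 0.1063]
eef_rot: [0.001, -0.038, 0.999, -0.0]
wrist_force: [-0.5, -0.5, 1.2]
width: 0.795
```

Request:
arm_command(steps=[[0,0,0,0,0],[0,0,0,0,-0.5],[0,0,0,0,-1],[0,0,0,0,-1],[0,0,0,0,-1]])

```text
clock: 16.2
position: [0.5573, -0.2289, 0.1053]
eef_rot: [0.0, -0.038, 0.999, -0.0]
wrist_force: [-0.3, -0.0, 3.2]
width: 0.174
```

Request:
arm_command(steps=[[0,0.02,0,0,-1],[0,0.04,0,0,-1],[0,0.06,0,0,-1],[0,0.075,0,0,-1],[0,0.085,0,0,-1],[0,0.085,0,0,-1]])

```text
clock: 16.95
position: [0.5559, -0.2114, 0.1053]
eef_rot: [0.0, -0.038, 0.999, -0.0]
wrist_force: [-1.2, -1.1, 5.6]
width: 0.181
```

Request:
arm_command(steps=[[0,0.005,0,0,-1],[0,0.01,0,0,-1],[0,0.015,0,0,-1],[0,0.015,0,0,-1]])

```text
clock: 17.45
position: [0.5558, -0.2091, 0.1053]
eef_rot: [0.0, -0.038, 0.999, -0.001]
wrist_force: [-1.3, -2.4, 5.4]
width: 0.175
```

Request:
arm_command(steps=[[0,0.005,0,0,-1],[0,0.01,0,0,-1],[0,0.01,0,0,-1]])

```text
clock: 17.82
position: [0.5557, -0.209, 0.1053]
eef_rot: [0.001, -0.037, 0.999, -0.002]
wrist_force: [0.7, -9.6, 3.4]
width: 0.18
```

Request:
arm_command(steps=[[0,0.005,0,0,-1],[0,0.008,0,0,-1],[0,0.008,0,0,-1]])

```text
clock: 18.2
position: [0.5558, -0.2089, 0.1054]
eef_rot: [0.001, -0.037, 0.999, -0.003]
wrist_force: [2.3, -15.8, 2.3]
width: 0.176
```

```bash
python3 - <<'E'
from h import *
rel([.5557,-.209,.2],4.4)
a=snap('wrist','w11.png');b=snap('scene','s11.png')
cv2.imwrite('pics/c11.png',np.hstack([cv2.resize(a[60:260,240:440,::-1],(400,400),interpolation=cv2.INTER_CUBIC),cv2.resize(b[165:275,200:310,::-1],(400,400),interpolation=cv2.INTER_CUBIC)]))
E
```

```text
pos [ 0.5558 -0.2089  0.1054] yaw 4.19 F [  2.3 -15.8   2.3] w 0.176 t 18.2 tilt [ 0.0022 -0.0069 -1.    ] -> cmd [-0.0005 -0.0037 -0.473 ] spin -0.0011
```

View pics/c11.png

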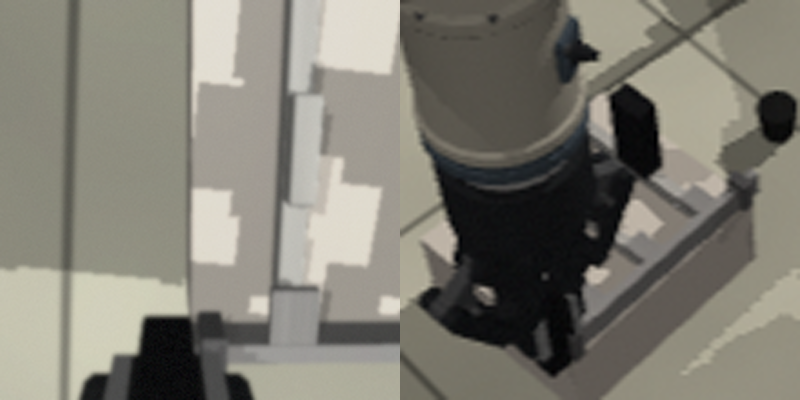

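It's at the hard stop: force reached 16 N with no motion, and the tab lies over the shoulder. Releasing while still lightly loaded toward the stop, then retreating.

Request:
arm_command(steps=[[0,0,0,0,-0.5],[0,0,0,0,0.2],[0,0,0,0,0.2],[0,0,0,0,0.2]])

```text
clock: 18.8
position: [0.5553, -0.2046, 0.1043]
eef_rot: [-0.0, -0.038, 0.999, 0.0]
wrist_force: [-0.3, 0.4, -0.2]
width: 0.602
```

Request:
arm_command(steps=[[0,0,-0.1,0,0.2],[0,0,-0.25,0,0.2],[0,0,-0.45,0,0.2],[0,0,-0.6,0,0.2],[0,0,-0.6,0,0.2]])

```text
clock: 19.42
position: [0.5566, -0.2056, 0.2301]
eef_rot: [0.004, -0.038, 0.999, -0.002]
wrist_force: [0.2, 0.2, 0.4]
width: 0.597
```

Request:
arm_command(steps=[[0.2,-0.25,0,0,0.2],[0.4,-0.5,0,0,0.2],[0.4,-0.8,0,0,0.2],[0.4,-0.8,0,0,0.2],[0.4,-0.8,0,0,0.2]])

```text
clock: 20.05
position: [0.4875, -0.3706, 0.2239]
eef_rot: [-0.0, -0.038, 0.999, 0.001]
wrist_force: [0.3, 0.7, 0.4]
width: 0.6
```

```bash
python3 - <<'E'
from h import *
rel([.5557,-.209,.2],4.4)
b=snap('scene','s12.png');t=snap('top','t12.png')
cv2.imwrite('pics/c12.png',np.hstack([cv2.resize(t[205:285,320:420,::-1],(400,320),interpolation=cv2.INTER_CUBIC),cv2.resize(b[165:275,200:320,::-1],(400,320),interpolation=cv2.INTER_CUBIC)]))
print(env.tip_of('top','keeper_knob'),env.tip_of('scene','keeper_knob'))
i=info('top')
y=np.radians(4.4);X=np.array([np.cos(y),np.sin(y),0]);Y=np.array([-np.sin(y),np.cos(y),0])
print(proj(i,[[.5557,-.209,.125]]),proj(info('scene'),[[.5557,-.209,.125]]))
E
```

```text
pos [ 0.4875 -0.3706  0.2239] yaw 4.3 F [0.3 0.7 0.4] w 0.6 t 20.05 tilt [-0.001   0.0015 -1.    ] -> cmd [-0.4008  0.7801  0.1204] spin -0.0005
[{'at': [272.8, 293.6], 'p': 0.64}] [{'at': [237.8, 249.1], 'p': 0.85}, {'at': [291.6, 125.1], 'p': 0.63}]
[[399.72050008 216.43743447]] [[239.2016729  247.53522922]]
```

View pics/c12.png

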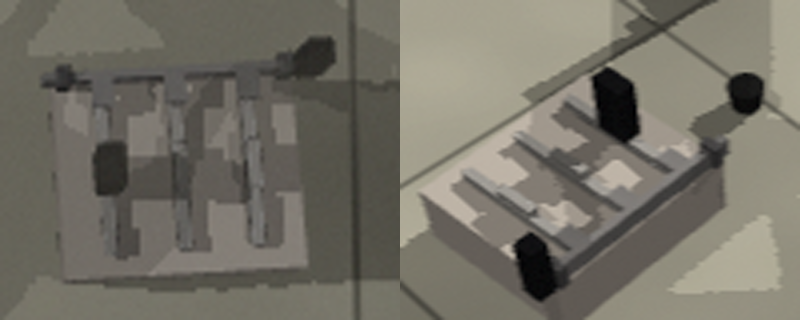

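View pics/s12.png

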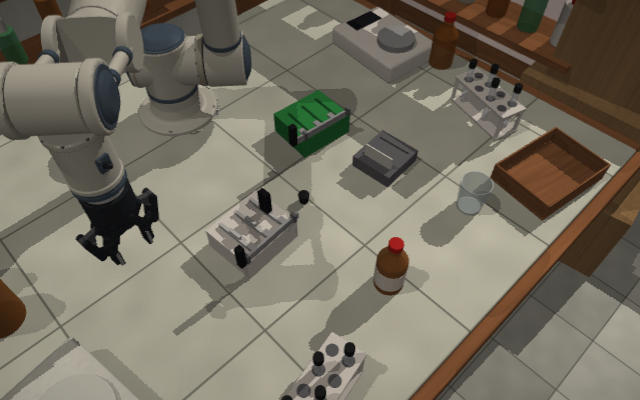

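In the top view, all three tabs lie over the shoulders and the scraper is fully down. Everything else is where it was, and the robot is clear, so I'm handing in.

```bash
python3 -c "
from h import *
print(env.job_done())"
```

```text
the job is handed in; nothing more can be done
None
```

The tall-handled scraper is in the white rack's empty +y slot with its shoulder home on the block. I let go of it, then slid the keeper to its hard stop. I handed the job in at about 20 s of robot time, and no verdict came back.

- **Seating:** at the bottom, the downward force rose to about 7 N with no further travel. Pictures after I let go show its shoulder level with the two short scrapers.
- **Keeper:** pushing it drew up to 16 N with no further motion. The final top view shows all three tabs over the shoulders. The network missed the white rack's knob in that view and found only the green rack's. In the scene view its position was about 2 px from where I expected, similar to its error at the start.
- **Disagreement:** the top and wrist cameras put the slot about 2 mm apart. I used the wrist camera's position, and the blade went in without contact force.
- **Surroundings:** in the final scene picture, the plate, stopper, beaker, bottle and green look-alike are where they started, and the robot is touching nothing.

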